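# Level the antenna shelf under hand load and hold it

### The arm

A 6-joint arm with a two-finger parallel gripper is mounted at the origin on the work surface. World frame = base frame: x ahead of the robot, y to its left, z up, the work surface at z = 0. Lengths are in m, angles in rad, forces in N, time in s.
With the tool pointing down it reaches from about 0.35 to 0.975 m from the base axis. Payload 4.9 kg.
Tool frame: the origin (TCP) lies at the very end of the fingers, on their centre line; the grasp point (between the pads) lies 19 mm behind it; z points along the fingers, y is the line along which they close (so a half turn about z gives the same grasp; the last joint's range is limited). The gripper opens to 85 mm and grips with 20 to 120 N. Pads are 22 mm wide; open, the fingers measure 114 mm over their backs; the gripper's body (76 mm by 85 mm) begins 54 mm behind the grasp point. The pads swing forward as they close: fully open they stand 13 mm farther back than shut.
Start: joints at [-1.453, 0.053, 1.613, -0, 1.476, -0.119], TCP at [0.147, -0.608, 0.231] pointing down, gripper open.
Joint ranges: [-3.01, 3.01], [-1.01, 2.22], [0.06, 2.58], [-1.02, 4.17], [0.09, 2.62], [-3.14, 3.14]. Speed limits (rad/s): [2.57, 2.57, 3.14, 3.14, 3.14, 3.14].

### API

Orientations are given as a rotation vector (axis times angle).
In Python, from station import ctrl gives the robot as it stands. The module is installed in compiled form; this text tells all that it offers.
- The arm moves only by the tool jog_arm, never from a script. Its argument "steps" is a list of rows, each an object with "delta_rot": the turn, a rotation vector about the tool's x, y, z in degrees, a list of three; "linear": the shift along the tool's x, y, z in m, a list of three; "grip": the finger opening in m, from 0 to 0.0854. In form: [{"delta_rot": [rx, ry, rz], "linear": [x, y, z], "grip": grip}, ...]. A call has 1 to 10 rows; each row shifts and turns the commanded pose from where the row before left it, along the tool's axes as they then stand; what a row does not reach is not made up. A row lasts 1/10 s, in which the tool goes at most 50 mm and 8.59 degrees, less where a joint would pass 70% of its speed; a pose out of reach is approached as far as the arm can. A call with a gripper value outside its range is refused whole. The fingers move at their own pace and stop on an object; "newtons" is the grip in N (left out, the last holds). Time passes only in rows, so rows that do not move let the fingers close. It gives the time, the measured TCP pose, the force, the opening and the grip force at its end, in the units of the state.
- ctrl.get_obs(): the state, without advancing time (a new reading comes with each control period).
- ctrl.get_image(name): name is "scene" or "top"; returns (picture, depth): 420x560x3 uint8, red, green, blue; 420x560 float32, m along the optical axis (not along the pixel's ray), 0 where there is no reading.
- ctrl.camera_info(name): a dict with "camera_matrix" (3x3 intrinsics, pixels), "R" (3x3) and "t" (3): a world point X has camera coordinates R X + t. Camera axes: x right, y down, z forward; pixel columns grow to the right and rows downward; lengths in m; the calibration is good to about 2 mm. A picture is of the moment at which its call begins. camera_info takes no time and is no camera call.
- ctrl.finish_job(): hands the job in; it is judged then, once.
The state is a dict: "t": time; "q": joint angles; "dq": joint speeds; "effort": joint torques, N m; "tool_pos": TCP position; "tool_rot": TCP orientation; "contact_force": force on the tool from outside, world axes, zero at the start; "wrist_torque": the same for the moment, N m; "opening": finger opening in m; "grip_force": force on a finger pad.
Only numpy, scipy, OpenCV 4.12 (cv2) and the standard library are available. Lean on these libraries where they do the work, as an engineer would, in place of code of your own. Each camera call takes 0.05 s, during which the arm holds its last target. There are 200 camera calls.

### The job

The plywood antenna shelf stands on a sprung levelling foot and has to be level once it is loaded. Turn the foot's black handwheel so that, with the spirit level pressed down on the shelf until the sprung foot bottoms, the bubble rests centred between the two lines of its vial. Finish while still pressing the level down like that with the fingertips, firmly but with no more than a hand's push: do not let go, leave the level lying where it is along the shelf, and the other things on the bench alone.

Things in the scene. Friction and masses are not known exactly. Their poses are not given: they have to be found in the camera images.
- stand: the fixed stand: dark steel strip on the bench, aluminium pin bracket at one end, round sprung levelling foot at the other. Origin on the bench under its middle; x axis level, from the bracket (pin along y at x = -150 mm, 52 mm up) to the foot (axis at x = +120 mm); z up
- shelf_mid (a point): middle of the top face of the plywood shelf, 80 mm above the bench, 5 mm from the stand's origin towards the pin; z is the board's normal, x points to the foot. The board is 350 mm (x) by 200 mm by 18 mm and tilts about the pin by a few thousandths of a radian only
- wheel_grip (a point): point on the vertical axis of the foot's black fluted handwheel, halfway up its rim, 29 mm above the shelf's top. The wheel is 43 mm in diameter, its rim from 15 to 43 mm above the shelf; under it lies a steel flange 62 mm square, 4 mm high; the end of the thread stands 8 mm out of its top
- handwheel (a joint): turn of the handwheel, rad, growing counter-clockwise seen from above, which raises the foot end of the shelf by 0.00236 rad of tilt per rad (4 mm lead, 270 mm from the pin). Stiff (0.08 N m), stays where left. Its zero has nothing to do with level: only the bubble tells. At the start the bottomed foot end is too low by 0.8 to 2.7 rad of wheel
- sprung_mount (a joint): how far the sprung foot is pushed down, as rad of shelf tilt: 0 floating free (foot end about 1.1 mm high), 0.0041 bottomed on its solid stop. About 5 N on the level's end block nearer the handwheel bottoms it, 8 N on the level's middle, 18 N on its far block; pushing harder then moves nothing
- level: loose engineer's spirit level, a grey metal bar 150 mm (x) by 36 mm by 34 mm high, 0.55 kg, lying lengthwise on the shelf. Origin under its middle, x along it towards the handwheel, z up. Flat-topped end blocks 33 by 36 mm at x = +58.5 and -58.5 mm, tops at 34 mm: press there. Between them the yellowish vial in a window, top at 30 mm, black lines at x = +13 and -13 mm
- level_center (a point): point above the middle of the level, at the height of the end blocks' tops (34 mm above the underside)
- bubble_mid (a point): middle of the pale bubble (21 mm long, 26 mm above the level's underside); centred at x = 0 in the level's frame. It runs to the higher end, 2.0 mm per 0.001 rad: 4.7 mm towards the handwheel per rad counter-clockwise, and 8.2 mm away from it when the foot goes from floating to its stop, so a shelf level when bottomed shows it 8.2 mm towards the handwheel unpressed. Settles in 1 s
- antenna: bystander: cream panel antenna 230 x 130 x 55 mm on a black foam block 50 mm high; origin under its middle
- radio: bystander: black radio unit 110 x 160 x 35 mm with a short whip antenna, 153 mm high in all; origin under its middle
- mug: bystander: white mug, 80 mm across, 92 mm high; origin under its middle
- spanner: bystander: steel spanner lying on the bench; origin under its middle
There are look-alikes about, which are no part of the job. Several things have the shape of the level; the one meant has the colours described above.

How it is judged:
At the end, for the whole second after the job is handed in: Fingertips still push the level down with 3 to 30 N, the sprung foot is at its stop (0.0036 rad or more), the bubble is within 2 mm of the vial's middle, the shelf is level within 0.0015 rad, and the level lies flat on it, lengthwise within 15 degrees (contact force between the fingers and level between 3 and 30 N and value of joint sprung_mount above 0.0036 rad and x of bubble_mid in the frame of level between -0.002 and 0.002 m and angle between shelf_mid's own z axis and vertical below 0.0015 rad and z of level in the frame of shelf_mid between -0.002 and 0.002 m and angle between the x axis of level and the x axis of stand, either way round below 0.26 rad); the arm keeps its last pose, push and grip.
It fails at once if the level is pushed with more than 45 N (contact force between the fingers and level above 45 N).
It fails at once if the level is shoved more than 40 mm from where it lay (distance of level from where it was at the start of the episode above 0.04 m).
It fails at once if a bystander is moved by more than 25 mm (distance of any of antenna, radio, mug, spanner from where it was at the start of the episode above 0.025 m).
It also fails if it takes over 64 s, if anything falls off the work surface, if the arm or the gripper's body presses on something with over 40 N, if the wrist force passes 120 N, or if a joint passes its speed limit or range.

## Working session

There is one attempt and no reset: what is moved stays moved. The work goes in short steps, Python scripts to look and compute and a tool call to move; the robot and the scene stay as the last step left them, time stands still between calls to the robot, and variables do not carry over. Pictures are saved under pics/ and viewed, at most 10 in all, crops included, and the job is handed in when it is done.

Besides the shell and the picture viewer there is one more tool, called after "Request:" by a JSON object that holds its "method" and its "body", one argument or row to a line. jog_arm: Moves the arm, as the interface text tells. Its arguments: {"type":"object","properties":{"steps":{"type":"array"},"newtons":{"type":"number"}},"required":["steps"]}

```bash
mkdir -p pics; cat > h.py <<'E'
import numpy as np, cv2
from station import ctrl
def shot(n):
    p,d=ctrl.get_image(n); return p,d,ctrl.camera_info(n)
def ray(ci,u,v,z):
    K,R,t=[np.array(ci[k]) for k in("camera_matrix","R","t")]
    c=-R.T@t; w=R.T@np.linalg.solve(K,[u,v,1.]); return c+w*(z-c[2])/w[2]
def dpt(ci,u,v,d):
    K,R,t=[np.array(ci[k]) for k in("camera_matrix","R","t")]
    return R.T@(np.linalg.solve(K,[u,v,1.])*d-t)
def proj(ci,X):
    K,R,t=[np.array(ci[k]) for k in("camera_matrix","R","t")]
    p=K@(R@np.array(X)+t); return p[:2]/p[2]
def save(n,p): cv2.imwrite("pics/"+n,p[:,:,::-1])
E
python3 - <<'E'
from h import *
for n in("scene","top"):
    p,d,ci=shot(n); save(n+"0.png",p); np.savez(n+"0.npz",p=p,d=d)
    R=np.array(ci["R"]);t=np.array(ci["t"]);print(n,-R.T@t,R[2],ci["camera_matrix"][0])
o=ctrl.get_obs();print(o)
E
```

```text
scene [ 1.18415844 -0.42013512  1.42376003] [-0.41311724  0.27768282 -0.86730986] [469.04712843   0.         289.99641029]
top [ 0.39077049 -0.01009914  1.24515665] [ 0.12054466  0.0276088  -0.99232391] [458.86883527   0.         283.90706759]
{'t': 0.1, 'q': array([-1.45301097e+00,  5.33126373e-02,  1.61417417e+00, -1.01049107e-06,
        1.47600680e+00, -1.19008209e-01]), 'dq': array([-0.00055943, -0.00091231, -0.00200503, -0.00010959,  0.00111752,
        0.000989  ]), 'effort': array([-2.45557004e-05, -3.94903064e+01, -3.71362889e+01, -1.84886230e-04,
        3.87031498e-03,  2.23457289e-05]), 'tool_pos': array([ 0.14654412, -0.60698754,  0.23016201]), 'tool_rot': array([-3.11771159e+00, -3.70861685e-01, -2.45569662e-07]), 'contact_force': array([ 0.56972861, -0.51329159,  0.19137829]), 'wrist_torque': array([ 0.02086976, -0.03159997, -0.07019587]), 'grip_force': 0.0, 'opening': 0.08552034878557391}
```

View pics/scene0.png

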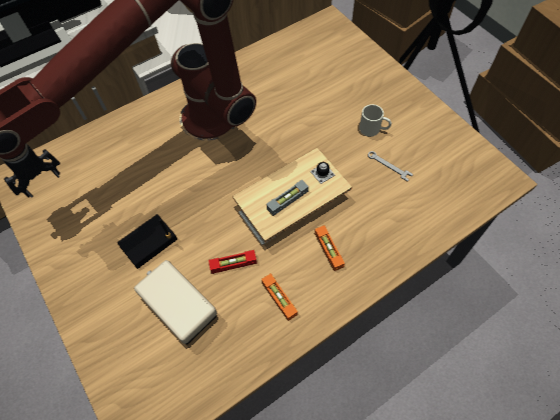

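View pics/top0.png

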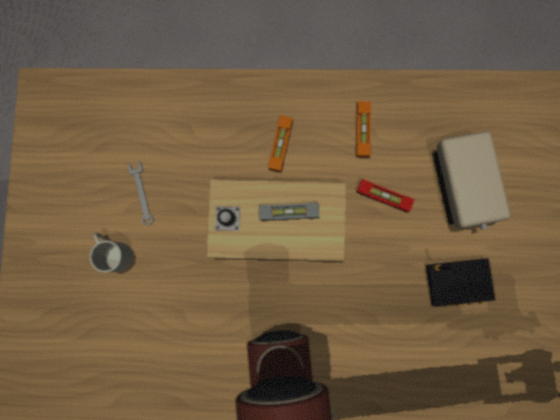

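The scene has one grey level with a yellowish vial on the shelf, at scene (288,197) and top (289,212). The look-alikes are red at scene (233,261) and orange at (329,247) and (279,297), all lying on the bench. The grey one fits the description. The handwheel is at scene (322,169) and top (227,217). I'll confirm with one enlarged crop.

```bash
python3 - <<'E'
from h import *
T=np.load("top0.npz");S=np.load("scene0.npz")
a=cv2.resize(T['p'][195:240,205:330],None,fx=6,fy=6,interpolation=cv2.INTER_CUBIC)
b=cv2.resize(S['p'][155:220,260:350],None,fx=4.5,fy=4.5,interpolation=cv2.INTER_CUBIC)
im=np.zeros((600,760,3),np.uint8);im[:270,:750]=a;im[280:280+b.shape[0],:b.shape[1]]=b;save("crop.png",im)
for n,D,wh,lv in(("top",T,(227,217),(289,212)),("scene",S,(322,169),(288,197))):
    ci=ctrl.camera_info(n)
    print(n,"wheel",ray(ci,*wh,.129),"lev",ray(ci,*lv,.110),dpt(ci,*wh,D['d'][wh[1],wh[0]]),dpt(ci,*lv,D['d'][lv[1],lv[0]]))
E
```

```text
top wheel [0.50583993 0.16034344 0.129     ] lev [0.52245896 0.00869066 0.11      ] [0.50579178 0.16027212 0.12946707] [0.52292111 0.0087566  0.10601625]
scene wheel [0.5203333 0.1569992 0.129    ] lev [0.53436636 0.00934752 0.11      ] [0.51678795 0.16008155 0.12208496] [0.53312654 0.01016699 0.10749331]
```

View pics/crop.png

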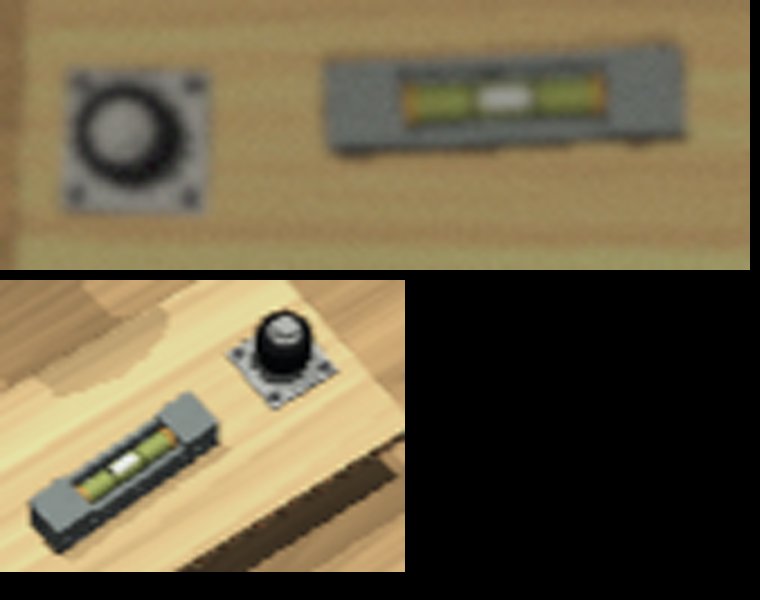

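The crop shows the grey level with its yellow-green vial, and the bubble is near the vial's middle at crop (505,97). The wheel's thread end is at crop (125,128) in the top view and (285,325) in the scene view. Next I'll measure both sub-pixel.

```bash
cat >> h.py <<'E'
def cc(m,near):
    n,l,s,c=cv2.connectedComponentsWithStats(m.astype(np.uint8)); 
    i=1+np.argmin(np.hypot(*(c[1:]-near).T)+1000*(s[1:,4]<15)); return l==i,s[i],c[i]
def bubble(n,N=3,Lc=None,ax=None):
    """bubble offset toward wheel (m) along level, rel. to vial colour extents"""
    out=[]
    ci=ctrl.camera_info(n)
    ims=[ctrl.get_image(n)[0].astype(float) for _ in range(N)]
    p=np.mean(ims,0)
    C=np.array(Lc); X=np.array(ax)
    s=np.arange(-.045,.045,.0005)
    W=[]
    for off in np.arange(-.003,.0031,.001):
        q=np.array([proj(ci,C+X*a+np.cross([0,0,1],X)*off) for a in s]).astype(np.float32)
        W.append(np.stack([cv2.remap(p[:,:,k].astype(np.float32),q[:,:1],q[:,1:],cv2.INTER_CUBIC)[:,0] for k in range(3)],1))
    return s,np.mean(W,0)
E
python3 - <<'E'
from h import *
for n,wt in(("top",(225.8,216.3)),("scene",(323.3,165))):
    ci=ctrl.camera_info(n); print(n,"thread top",ray(ci,*wt,.131))
T=np.load("top0.npz");ci=ctrl.camera_info("top");p=T['p'].astype(int)
# grey level mask in top: blue not much below red
m=(p[:,:,0]-p[:,:,2]<15)
m[:195]=0;m[240:]=0;m[:,:250]=0;m[:,330:]=0
m=cv2.morphologyEx(m.astype(np.uint8),cv2.MORPH_CLOSE,np.ones((9,9)))
_,s,c=cc(m,(289,212)); r=cv2.minAreaRect(np.argwhere(_)[:,::-1].astype(np.float32));print("level",s,c,r)
L=ray(ci,*r[0],.11);b=cv2.boxPoints(r);B=np.array([ray(ci,*q,.11) for q in b]);print(L,B)
m=(p.max(2)<70);m[:200]=0;m[235:]=0;m[:,:212]=0;m[:,245:]=0
_,s,c=cc(m,(227,217));print("wheel blk",s,c,ray(ci,*c,.115))
e=sorted([B[1]-B[0],B[2]-B[1]],key=np.linalg.norm)[1];e=e/np.linalg.norm(e);e*=np.sign(e[1]);print("axis",e)
C=L.copy();C[2]=.106
for n in("top","scene"):
    s,w=bubble(n,3,C,e); print(n);print(np.c_[s*1e3,w][::4].round(0).astype(int).tolist())
E
```

```text
top thread top [0.50731685 0.16304329 0.131     ]
scene thread top [0.51102777 0.1692754  0.131     ]
level [260 203  59  17 820] [288.77317073 211.41097561] ((288.8066101074219, 211.3259735107422), (14.296002388000488, 58.23518753051758), 86.98721313476562)
[0.52414253 0.00919809 0.11      ] [[ 0.53725584  0.0830117   0.11      ]
 [ 0.54686422 -0.06201245  0.11      ]
 [ 0.51111171 -0.0641511   0.11      ]
 [ 0.50145151  0.08031246  0.11      ]]
wheel blk [218 209  18  17 141] [227.19148936 217.82269504] [0.50523563 0.16193896 0.115     ]
axis [-0.06610874  0.99781242 -0.        ]
top
[[-45, 100, 101, 93], [-43, 103, 96, 82], [-41, 111, 96, 68], [-39, 121, 102, 55], [-37, 123, 108, 53], [-35, 118, 111, 57], [-33, 114, 115, 61], [-31, 113, 117, 63], [-29, 112, 117, 63], [-27, 112, 116, 62], [-25, 112, 117, 64], [-23, 112, 118, 65], [-21, 111, 117, 63], [-19, 110, 115, 62], [-17, 107, 112, 61], [-15, 102, 105, 61], [-13, 98, 100, 65], [-11, 105, 106, 81], [-9, 121, 121, 103], [-7, 135, 135, 120], [-5, 140, 140, 128], [-3, 140, 140, 128], [-1, 141, 141, 130], [1, 141, 141, 130], [3, 14
[... 650 characters left out ...]
 104], [-23, 161, 173, 100], [-21, 155, 167, 93], [-19, 158, 169, 94], [-17, 160, 172, 96], [-15, 161, 173, 98], [-13, 143, 154, 89], [-11, 102, 109, 68], [-9, 97, 99, 78], [-7, 163, 164, 146], [-5, 209, 213, 198], [-3, 218, 223, 208], [-1, 220, 226, 209], [1, 221, 227, 214], [3, 215, 220, 213], [5, 220, 225, 220], [7, 221, 226, 221], [9, 218, 222, 212], [11, 209, 214, 188], [13, 180, 186, 145], [15, 135, 142, 94], [17, 125, 134, 79], [19, 144, 155, 89], [21, 156, 167, 94], [23, 159, 171, 95], [25, 159, 171, 97], [27, 159, 171, 100], [29, 159, 170, 102], [31, 157, 169, 98], [33, 155, 166, 93], [35, 157, 169, 94], [37, 157, 170, 95], [39, 155, 157, 86], [41, 166, 145, 75], [43, 179, 141, 71]]
```

Request:
{"method": "jog_arm", "body": {
  "steps": [
    {"delta_rot": [0,0,6.8],"linear": [0,0,-0.01],"grip": 0.0854},
    {"delta_rot": [0,0,6.8],"linear": [0,0,-0.01],"grip": 0.0854},
    {"delta_rot": [0,0,0],"linear": [0.038,-0.032,0],"grip": 0.0854},
    {"delta_rot": [0,0,0],"linear": [0.038,-0.032,0],"grip": 0.0854},
    {"delta_rot": [0,0,0],"linear": [0.038,-0.032,0],"grip": 0.0854},
    {"delta_rot": [0,0,0],"linear": [0.038,-0.032,0],"grip": 0.0854},
    {"delta_rot": [0,0,0],"linear": [0.038,-0.032,0],"grip": 0.0854},
    {"delta_rot": [0,0,0],"linear": [0.038,-0.032,0],"grip": 0.0854},
    {"delta_rot": [0,0,0],"linear": [0.038,-0.032,0],"grip": 0.0854},
    {"delta_rot": [0,0,0],"linear": [0.038,-0.032,0],"grip": 0.0854}
  ],
  "newtons": 40
}}

```text
t: 1.4
tool_pos: [0.4521, -0.3502, 0.2516]
tool_rot: [3.141, -0.001, 0.001]
contact_force: [0.5, -1.1, 0.4]
opening: 0.0854
grip_force: 0.0
```

Request:
{"method": "jog_arm", "body": {
  "steps": [
    {"delta_rot": [0,0,0],"linear": [0.005,-0.049,0],"grip": 0.0854},
    {"delta_rot": [0,0,0],"linear": [0.005,-0.049,0],"grip": 0.0854},
    {"delta_rot": [0,0,0],"linear": [0.005,-0.049,0],"grip": 0.0854},
    {"delta_rot": [0,0,0],"linear": [0.005,-0.049,0],"grip": 0.0854},
    {"delta_rot": [0,0,0],"linear": [0.005,-0.049,0],"grip": 0.0854},
    {"delta_rot": [0,0,0],"linear": [0.005,-0.049,0],"grip": 0.0854},
    {"delta_rot": [0,0,0],"linear": [0.005,-0.049,0],"grip": 0.0854},
    {"delta_rot": [0,0,0],"linear": [0.005,-0.049,0],"grip": 0.0854},
    {"delta_rot": [0,0,0],"linear": [0.005,-0.049,0],"grip": 0.0854},
    {"delta_rot": [0,0,0],"linear": [0.005,-0.049,0],"grip": 0.0854}
  ]
}}

```text
t: 2.4
tool_pos: [0.5009, 0.1404, 0.2517]
tool_rot: [-3.142, 0.001, -0.002]
contact_force: [0.4, -0.5, 0.8]
opening: 0.0852
grip_force: 0.0
```

Request:
{"method": "jog_arm", "body": {
  "steps": [
    {"delta_rot": [0,0,0],"linear": [0.005,-0.024,0.02],"grip": 0.0854},
    {"delta_rot": [0,0,0],"linear": [0,0,0.05],"grip": 0.0854},
    {"delta_rot": [0,0,0],"linear": [0,0,0.03],"grip": 0.0854},
    {"delta_rot": [0,0,0],"linear": [0,0,0],"grip": 0.0854}
  ]
}}

```text
t: 2.8
tool_pos: [0.5022, 0.162, 0.1456]
tool_rot: [3.14, 0.0, -0.017]
contact_force: [-0.2, -0.8, -0.1]
opening: 0.0858
grip_force: 0.0
```

```bash
python3 - <<'E'
from h import *
im=[]
for n,c in(("scene",(320,170)),("top",(235,215))):
    p,d,ci=shot(n); x,y=c
    a=cv2.resize(p[y-50:y+50,x-65:x+65],None,fx=3,fy=3,interpolation=cv2.INTER_CUBIC)
    im.append(a)
save("near.png",np.hstack(im))
o=ctrl.get_obs();print(o['tool_pos'],o['q'],proj(ctrl.camera_info("scene"),o['tool_pos']))
E
```

```text
[0.50613414 0.16221543 0.15173697] [ 1.70086884e-01 -1.08806201e-01  1.90683867e+00  8.70771117e-06
  1.34380820e+00  1.74154898e+00] [321.01256798 161.44209826]
```

View pics/near.png

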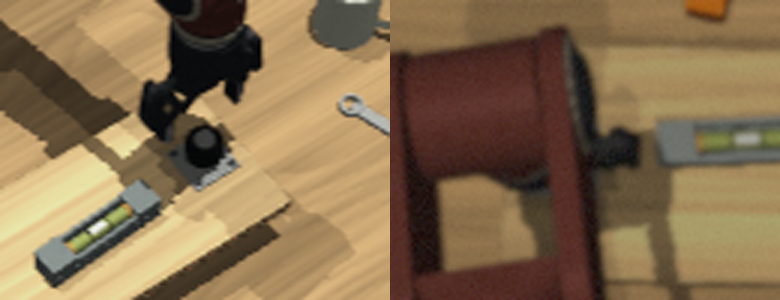

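The fingers straddle the wheel from above. The wheel shows at scene crop (206,146), which is pixel (323.7,168.7). I'll check its axis numerically.

```bash
python3 - <<'E'
from h import *
S=np.load("scene0.npz")['p'];ci=ctrl.camera_info("scene")
m=(S.max(2)<60);m[:155]=0;m[185:]=0;m[:,:305]=0;m[:,340:]=0
_,s,c=cc(m,(323,169));print(s,c,ray(ci,*c,.109),ray(ci,*c,.112))
for z in(.095,.123,.131):print(z,proj(ci,[.506,.163,z]))
E
```

```text
[317 163  12  15 107] [322.40186916 171.20560748] [0.51800232 0.16165296 0.109     ] [0.51952234 0.16032544 0.112     ]
0.095 [320.3919733 170.9121078]
0.123 [320.77417091 166.24443754]
0.131 [320.88555121 164.88418177]
```

Request:
{"method": "jog_arm", "body": {
  "steps": [
    {"delta_rot": [0,0,0],"linear": [0.002,-0.003,0.02],"grip": 0.0854},
    {"delta_rot": [0,0,0],"linear": [0,0,0.02],"grip": 0.0854},
    {"delta_rot": [0,0,0],"linear": [0,0,0.018],"grip": 0.0854},
    {"delta_rot": [0,0,0],"linear": [0,0,0],"grip": 0.056},
    {"delta_rot": [0,0,0],"linear": [0,0,0],"grip": 0.05},
    {"delta_rot": [0,0,0],"linear": [0,0,0],"grip": 0.05},
    {"delta_rot": [0,0,0],"linear": [0,0,0],"grip": 0.05}
  ],
  "newtons": 20
}}

```text
t: 3.6
tool_pos: [0.5094, 0.1654, 0.0954]
tool_rot: [-3.141, 0.001, -0.005]
contact_force: [0.6, 0.3, -0.2]
opening: 0.0502
grip_force: 0.0
```

Request:
{"method": "jog_arm", "body": {
  "steps": [
    {"delta_rot": [0,0,0],"linear": [0,0,0],"grip": 0.045},
    {"delta_rot": [0,0,0],"linear": [0,0,0],"grip": 0.042},
    {"delta_rot": [0,0,0],"linear": [0,0,0],"grip": 0.036},
    {"delta_rot": [0,0,0],"linear": [0,0,0],"grip": 0.036},
    {"delta_rot": [0,0,0],"linear": [0,0,0],"grip": 0.036}
  ]
}}

```text
t: 4.1
tool_pos: [0.5092, 0.1668, 0.0951]
tool_rot: [-3.138, 0.001, -0.005]
contact_force: [-1.1, 6.0, 4.2]
opening: 0.0424
grip_force: 19.8
```

Request:
{"method": "jog_arm", "body": {
  "steps": [
    {"delta_rot": [0,0,0],"linear": [0,-0.003,0],"grip": 0.036},
    {"delta_rot": [0,0,-3],"linear": [0,0,0],"grip": 0.036},
    {"delta_rot": [0,0,-6],"linear": [0,0,0],"grip": 0.036},
    {"delta_rot": [0,0,-8],"linear": [0,0,0],"grip": 0.036},
    {"delta_rot": [0,0,-8],"linear": [0,0,0],"grip": 0.036},
    {"delta_rot": [0,0,-8],"linear": [0,0,0],"grip": 0.036},
    {"delta_rot": [0,0,-8],"linear": [0,0,0],"grip": 0.036},
    {"delta_rot": [0,0,-4],"linear": [0,0,0],"grip": 0.036},
    {"delta_rot": [0,0,0],"linear": [0,0,0],"grip": 0.036}
  ],
  "newtons": 35
}}

```text
t: 5.0
tool_pos: [0.5097, 0.1659, 0.0956]
tool_rot: [2.897, 1.201, 0.001]
contact_force: [0.1, -9.0, 8.2]
opening: 0.0422
grip_force: 36.5
```

```bash
cat >> h.py <<'E'
C=np.array([.524,.009,.106]);E=np.array([-.066,.998,0])
def meas(n="scene",N=4):
    s,w=bubble(n,N,C,E); s=s*1e3
    bl=w[:,2]; k=np.argmax(np.convolve(bl*(np.abs(s-3)<26),np.ones(41),'same')) # bubble ~21mm window
    th=(bl[k]+np.percentile(bl[np.abs(s-3)<30],25))/2
    i=k
    while bl[i]>th:i-=1
    j=k
    while bl[j]>th:j+=1
    r=w[:,0]-w[:,1]   # orange ends
    lo=s[(s<-25)];hi=s[(s>25)]
    a=(r[s<-25]).clip(8)-8;b=(r[s>25]).clip(8)-8
    A=(a*lo).sum()/a.sum();B=(b*hi).sum()/b.sum()
    print(n,"edges",s[i],s[j],"ends",A.round(1),B.round(1),"offset",((s[i]+s[j])/2-(A+B)/2).round(2))
E
sed -i 's/np.arange(-.045,.045/np.arange(-.050,.050/' h.py
python3 - <<'E'
from h import *
o=ctrl.get_obs();print(o['contact_force'],o['wrist_torque'],o['tool_pos'],o['q'][5])
meas();meas("top")
E
```

```text
[ 0.12261461 -8.99231463  8.17826203] [-1.08847174  0.32280141  0.05592351] [0.50971624 0.16591806 0.09562445] 0.9654229092840584
scene edges -4.499999999999963 15.500000000000055 ends -35.3 43.9 offset 1.2
top edges -7.499999999999965 12.500000000000053 ends -38.8 40.6 offset 1.63
```

Request:
{"method": "jog_arm", "body": {
  "steps": [
    {"delta_rot": [0,0,-5],"linear": [-0.001,0.001,-0.001],"grip": 0.036},
    {"delta_rot": [0,0,-8],"linear": [0,0,0],"grip": 0.036},
    {"delta_rot": [0,0,-8],"linear": [0,0,0],"grip": 0.036},
    {"delta_rot": [0,0,-8],"linear": [0,0,0],"grip": 0.036},
    {"delta_rot": [0,0,-8],"linear": [0,0,0],"grip": 0.036},
    {"delta_rot": [0,0,-8],"linear": [0,0,0],"grip": 0.036},
    {"delta_rot": [0,0,-8],"linear": [0,0,0],"grip": 0.036},
    {"delta_rot": [0,0,-8],"linear": [0,0,0],"grip": 0.036},
    {"delta_rot": [0,0,0],"linear": [0,0,0],"grip": 0.036}
  ]
}}

```text
t: 6.3
tool_pos: [0.5098, 0.1652, 0.0963]
tool_rot: [1.885, 2.507, -0.001]
contact_force: [1.8, -7.0, 5.6]
opening: 0.0422
grip_force: 36.2
```

Request:
{"method": "jog_arm", "body": {
  "steps": [
    {"delta_rot": [0,0,0],"linear": [0,0,0],"grip": 0.05},
    {"delta_rot": [0,0,0],"linear": [0,0,0],"grip": 0.065},
    {"delta_rot": [0,0,0],"linear": [0,0,0],"grip": 0.065},
    {"delta_rot": [0,0,0],"linear": [0,0,0],"grip": 0.065},
    {"delta_rot": [0,0,0],"linear": [0,0,0],"grip": 0.065},
    {"delta_rot": [0,0,0],"linear": [0,0,0],"grip": 0.065},
    {"delta_rot": [0,0,0],"linear": [0,0,0],"grip": 0.065},
    {"delta_rot": [0,0,0],"linear": [0,0,0],"grip": 0.065},
    {"delta_rot": [0,0,0],"linear": [0,0,0],"grip": 0.065},
    {"delta_rot": [0,0,0],"linear": [0,0,0],"grip": 0.065}
  ]
}}

```text
t: 7.3
tool_pos: [0.5081, 0.1669, 0.0943]
tool_rot: [1.891, 2.508, 0.0]
contact_force: [0.4, 0.7, 0.3]
opening: 0.065
grip_force: 0.0
```

```bash
python3 - <<'E'
from h import *
o=ctrl.get_obs();print(o['contact_force'],o['tool_pos'],o['tool_rot'],o['q'][5])
for i in range(2): meas();meas("top")
E
```

```text
[0.38003048 0.67715395 0.26096974] [0.50807    0.16686063 0.09434116] [1.89135649e+00 2.50840229e+00 1.05134785e-04] -0.10056111651162974
scene edges 1.0000000000000426 21.50000000000006 ends -35.3 43.9 offset 6.97
top edges -1.99999999999996 18.500000000000057 ends -39.0 40.3 offset 7.56
scene edges 1.0000000000000426 21.50000000000006 ends -35.3 43.9 offset 6.98
top edges -1.99999999999996 18.500000000000057 ends -39.0 40.3 offset 7.58
```

Request:
{"method": "jog_arm", "body": {
  "steps": [
    {"delta_rot": [0,0,0],"linear": [-0.0015,0,0],"grip": 0.05},
    {"delta_rot": [0,0,0],"linear": [0,0,0],"grip": 0.036},
    {"delta_rot": [0,0,0],"linear": [0,0,0],"grip": 0.036},
    {"delta_rot": [0,0,0],"linear": [0,0,0],"grip": 0.036},
    {"delta_rot": [0,0,-6],"linear": [0,0,0],"grip": 0.036},
    {"delta_rot": [0,0,-6],"linear": [0,0,0],"grip": 0.036},
    {"delta_rot": [0,0,0],"linear": [0,0,0],"grip": 0.036},
    {"delta_rot": [0,0,0],"linear": [0,0,0],"grip": 0.036}
  ]
}}

```text
t: 8.9
tool_pos: [0.5091, 0.1655, 0.0948]
tool_rot: [1.621, 2.69, 0.002]
contact_force: [2.4, -0.1, 2.2]
opening: 0.0417
grip_force: 35.8
```

Request:
{"method": "jog_arm", "body": {
  "steps": [
    {"delta_rot": [0,0,0],"linear": [0,0,0],"grip": 0.06},
    {"delta_rot": [0,0,0],"linear": [0,0,0],"grip": 0.08},
    {"delta_rot": [0,0,0],"linear": [0,0,0],"grip": 0.08},
    {"delta_rot": [0,0,0],"linear": [0,0,-0.02],"grip": 0.08},
    {"delta_rot": [0,0,0],"linear": [0,0,-0.03],"grip": 0.08},
    {"delta_rot": [0,0,0],"linear": [0,0,-0.03],"grip": 0.08},
    {"delta_rot": [0,0,0],"linear": [0,0,0],"grip": 0.0},
    {"delta_rot": [0,0,0],"linear": [0,0,0],"grip": 0.0},
    {"delta_rot": [0,0,0],"linear": [0,0,0],"grip": 0.0},
    {"delta_rot": [0,0,0],"linear": [0,0,0],"grip": 0.0}
  ]
}}

```text
t: 9.9
tool_pos: [0.5074, 0.1652, 0.1724]
tool_rot: [-1.618, -2.69, 0.003]
contact_force: [0.1, -0.4, 0.1]
opening: 0.0219
grip_force: 0.0
```

```bash
python3 - <<'E'
from h import *
o=ctrl.get_obs();print(o['contact_force'],o['tool_pos'],o['tool_rot'],o['q'][5])
for i in range(2): meas();meas("top")
s,w=bubble("scene",4,C,E);print(np.c_[s*1e3,w][::2].round(0).astype(int)[12:76,[0,2,3]].tolist())
E
```

```text
[ 0.12639575 -0.35781377  0.07969956] [0.50736626 0.16519606 0.17238548] [-1.61765557 -2.6901584   0.00343706] -0.3127572668319164
scene edges 2.0000000000000435 22.50000000000006 ends -35.3 43.9 offset 7.97
top edges -0.9999999999999593 19.50000000000006 ends -39.1 40.3 offset 8.66
scene edges 2.500000000000044 22.50000000000006 ends -35.3 43.9 offset 8.22
top edges -0.4999999999999588 19.50000000000006 ends -39.0 40.3 offset 8.84
[[-38, 149, 114], [-37, 152, 102], [-36, 155, 92], [-35, 159, 86], [-34, 163, 85], [-33, 167, 89], [-32, 170, 93], [-31, 174, 96], [-30, 175, 98], [-29, 176, 99], [-28, 176, 100], [-27, 178, 101], [-26, 179, 102], [-25, 179, 103], [-24, 179, 102], [-23, 177, 101], [-22, 174, 99], [-21, 172, 98], [-20, 173, 98], [-19, 174, 99], [-18, 175, 99], [-17, 175, 99], [-16, 177, 100], [-15, 178, 100], [-14, 175, 98], [-13, 166, 93], [-12, 149, 85], [-11, 129, 75], [-10, 114, 68], [-9, 110, 67], [-8, 120, 72], [-7, 139, 82], [-6, 158, 91], [-5, 168, 96], [-4, 174, 98], [-3, 177, 98], [-2, 178, 99], [-1, 177, 102], [0, 178, 110], [1, 182, 124], [2, 189, 145], [3, 199, 169], [4, 210, 192], [5, 222, 210], [6, 228, 221], [7, 228, 222], [8, 226, 219], [9, 223, 213], [10, 225, 211], [11, 227, 212], [12, 229, 214], [13, 229, 216], [14, 226, 215], [15, 221, 212], [16, 221, 214], [17, 223, 217], [18, 229, 223], [19, 228, 220], [20, 222, 210], [21, 213, 191], [22, 202, 167], [23, 193, 143], [24, 183, 121], [25, 177, 107]]
```

Request:
{"method": "jog_arm", "body": {
  "steps": [
    {"delta_rot": [0,0,7],"linear": [0,0,0],"grip": 0.0},
    {"delta_rot": [0,0,7],"linear": [0,0,0],"grip": 0.0},
    {"delta_rot": [0,0,7],"linear": [0,0,0],"grip": 0.0},
    {"delta_rot": [0,0,7],"linear": [0,0,0],"grip": 0.0},
    {"delta_rot": [0,0,0],"linear": [-0.032,0.005,0],"grip": 0.0},
    {"delta_rot": [0,0,0],"linear": [-0.032,0.005,0],"grip": 0.0},
    {"delta_rot": [0,0,0],"linear": [-0.032,0.005,0],"grip": 0.0},
    {"delta_rot": [0,0,0],"linear": [0,0,0.025],"grip": 0.0},
    {"delta_rot": [0,0,0],"linear": [0,0,0.015],"grip": 0.0},
    {"delta_rot": [0,0,0],"linear": [0,0,0],"grip": 0.0}
  ]
}}

```text
t: 11.9
tool_pos: [0.5211, 0.0695, 0.131]
tool_rot: [-2.219, -2.218, 0.007]
contact_force: [-0.9, 0.1, -0.4]
opening: -0.0002
grip_force: 0.0
```

```bash
python3 - <<'E'
from h import *
o=ctrl.get_obs();print(o['contact_force'],o['tool_pos'],o['tool_rot'],o['opening'])
p,d,ci=shot("scene");a=cv2.resize(p[130:230,230:360],None,fx=4,fy=4,interpolation=cv2.INTER_CUBIC);save("press.png",a)
print(proj(ci,o['tool_pos']))
E
```

```text
[-0.93349138  0.13076143 -0.40563726] [0.52113225 0.06950839 0.13099935] [-2.21885248 -2.2176025   0.00674976] -0.0001672515548993491
[300.71899719 181.70765973]
```

View pics/press.png

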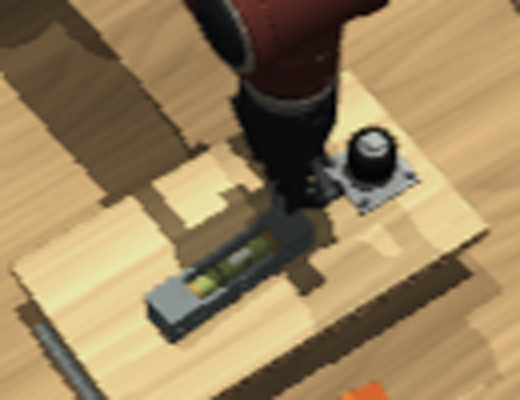

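The shut fingertips are at crop (290,205), above the near end block. The bubble stays visible at (240,255), though in shadow. Now I'll press down.

Request:
{"method": "jog_arm", "body": {
  "steps": [
    {"delta_rot": [0,0,0],"linear": [0,0.002,0.007],"grip": 0.0},
    {"delta_rot": [0,0,0],"linear": [0,0,0.005],"grip": 0.0},
    {"delta_rot": [0,0,0],"linear": [0,0,0.002],"grip": 0.0},
    {"delta_rot": [0,0,0],"linear": [0,0,0.001],"grip": 0.0},
    {"delta_rot": [0,0,0],"linear": [0,0,0],"grip": 0.0},
    {"delta_rot": [0,0,0],"linear": [0,0,0],"grip": 0.0}
  ]
}}

```text
t: 12.55
tool_pos: [0.5256, 0.0694, 0.1196]
tool_rot: [2.222, 2.221, 0.0]
contact_force: [0.0, -0.0, 0.1]
opening: 0.0
grip_force: 0.0
```

Request:
{"method": "jog_arm", "body": {
  "steps": [
    {"delta_rot": [0,0,0],"linear": [0,0,0.001],"grip": 0.0},
    {"delta_rot": [0,0,0],"linear": [0,0,0],"grip": 0.0},
    {"delta_rot": [0,0,0],"linear": [0,0,0],"grip": 0.0}
  ]
}}

```text
t: 12.85
tool_pos: [0.5254, 0.0694, 0.1184]
tool_rot: [2.222, 2.221, 0.0]
contact_force: [-0.2, -0.4, -0.1]
opening: -0.0004
grip_force: 0.0
```

Request:
{"method": "jog_arm", "body": {
  "steps": [
    {"delta_rot": [0,0,0],"linear": [0,0,0.002],"grip": 0.0},
    {"delta_rot": [0,0,0],"linear": [0,0,0.001],"grip": 0.0},
    {"delta_rot": [0,0,0],"linear": [0,0,0],"grip": 0.0},
    {"delta_rot": [0,0,0],"linear": [0,0,0],"grip": 0.0}
  ]
}}

```text
t: 13.25
tool_pos: [0.5254, 0.0694, 0.1152]
tool_rot: [-2.222, -2.221, 0.0]
contact_force: [0.1, -0.3, -1.2]
opening: -0.0001
grip_force: 0.0
```

Request:
{"method": "jog_arm", "body": {
  "steps": [
    {"delta_rot": [0,0,0],"linear": [0,0,0.001],"grip": 0.0},
    {"delta_rot": [0,0,0],"linear": [0,0,0],"grip": 0.0},
    {"delta_rot": [0,0,0],"linear": [0,0,0],"grip": 0.0}
  ]
}}

```text
t: 13.55
tool_pos: [0.5256, 0.0694, 0.1145]
tool_rot: [2.222, 2.221, 0.0]
contact_force: [-1.1, 0.9, 1.0]
opening: -0.0001
grip_force: 0.5
```

Request:
{"method": "jog_arm", "body": {
  "steps": [
    {"delta_rot": [0,0,0],"linear": [0,0,0.001],"grip": 0.0},
    {"delta_rot": [0,0,0],"linear": [0,0,0],"grip": 0.0},
    {"delta_rot": [0,0,0],"linear": [0,0,0],"grip": 0.0}
  ]
}}

```text
t: 13.85
tool_pos: [0.5259, 0.0695, 0.1139]
tool_rot: [2.222, 2.22, 0.002]
contact_force: [-0.4, -0.1, 4.3]
opening: 0.0002
grip_force: 1.9
```

Request:
{"method": "jog_arm", "body": {
  "steps": [
    {"delta_rot": [0,0,0],"linear": [0,0,0.001],"grip": 0.0},
    {"delta_rot": [0,0,0],"linear": [0,0,0],"grip": 0.0},
    {"delta_rot": [0,0,0],"linear": [0,0,0],"grip": 0.0}
  ]
}}

```text
t: 14.15
tool_pos: [0.5263, 0.0696, 0.1136]
tool_rot: [2.221, 2.22, 0.003]
contact_force: [-0.6, 1.4, 7.4]
opening: -0.0002
grip_force: 3.4
```

Request:
{"method": "jog_arm", "body": {
  "steps": [
    {"delta_rot": [0,0,0],"linear": [0,0,0.001],"grip": 0.0},
    {"delta_rot": [0,0,0],"linear": [0,0,0.001],"grip": 0.0},
    {"delta_rot": [0,0,0],"linear": [0,0,0],"grip": 0.0},
    {"delta_rot": [0,0,0],"linear": [0,0,0],"grip": 0.0},
    {"delta_rot": [0,0,0],"linear": [0,0,0],"grip": 0.0},
    {"delta_rot": [0,0,0],"linear": [0,0,0],"grip": 0.0},
    {"delta_rot": [0,0,0],"linear": [0,0,0],"grip": 0.0},
    {"delta_rot": [0,0,0],"linear": [0,0,0],"grip": 0.0},
    {"delta_rot": [0,0,0],"linear": [0,0,0],"grip": 0.0},
    {"delta_rot": [0,0,0],"linear": [0,0,0],"grip": 0.0}
  ]
}}

```text
t: 15.15
tool_pos: [0.5273, 0.0695, 0.1133]
tool_rot: [2.22, 2.219, 0.005]
contact_force: [-1.7, 1.3, 12.5]
opening: -0.0002
grip_force: 6.3
```

Request:
{"method": "jog_arm", "body": {
  "steps": [
    {"delta_rot": [0,0,0],"linear": [0,0,0],"grip": 0.0},
    {"delta_rot": [0,0,0],"linear": [0,0,0],"grip": 0.0},
    {"delta_rot": [0,0,0],"linear": [0,0,0],"grip": 0.0},
    {"delta_rot": [0,0,0],"linear": [0,0,0],"grip": 0.0},
    {"delta_rot": [0,0,0],"linear": [0,0,0],"grip": 0.0}
  ]
}}

```text
t: 15.65
tool_pos: [0.5273, 0.0695, 0.1133]
tool_rot: [2.22, 2.219, 0.005]
contact_force: [-0.3, 2.0, 11.6]
opening: -0.0001
grip_force: 6.3
```

```bash
python3 - <<'E'
from h import *
o=ctrl.get_obs();print(o['contact_force'],o['tool_pos'],o['grip_force'])
for n in("scene","top"):
    try: meas(n)
    except Exception as e: print(e)
    s,w=bubble(n,4,C,E);print(np.c_[s*1e3,w][::4].round(0).astype(int)[2:].tolist())
p,d,ci=shot("scene");a=cv2.resize(p[150:220,250:340],None,fx=6,fy=6,interpolation=cv2.INTER_CUBIC);save("press2.png",a)
E
```

```text
[-0.2869097   2.01537737 11.58272866] [0.52729544 0.06953155 0.11332384] 6.252876494836528
scene edges -6.4999999999999645 12.500000000000053 ends -35.6 43.0 offset -0.74
[[-46, 137, 146, 142], [-44, 137, 146, 142], [-42, 138, 148, 145], [-40, 143, 147, 137], [-38, 163, 147, 112], [-36, 186, 153, 89], [-34, 183, 158, 85], [-32, 164, 160, 93], [-30, 153, 163, 99], [-28, 149, 160, 96], [-26, 148, 159, 91], [-24, 147, 159, 89], [-22, 128, 138, 78], [-20, 100, 109, 63], [-18, 87, 94, 56], [-16, 86, 93, 56], [-14, 74, 80, 47], [-12, 58, 63, 38], [-10, 51, 55, 36], [-8, 67, 70, 52], [-6, 96, 98, 82], [-4, 111, 112, 100], [-2, 114, 114, 105], [0, 121, 122, 113], [2, 127, 129, 119], [4, 121, 122, 111], [6, 113, 113, 101], [8, 114, 115, 103], [10, 110, 111, 100], [12, 93, 94, 81], [14, 71, 74, 56], [16, 61, 65, 41], [18, 67, 72, 41], [20, 74, 81, 46], [22, 74, 80, 47], [24, 71, 77, 46], [26, 72, 78, 46], [28, 73, 79, 46], [30, 75, 81, 46], [32, 76, 83, 47], [34, 70, 76, 45], [36, 59, 63, 38], [38, 54, 54, 32], [40, 58, 52, 29], [42, 65, 52, 28], [44, 64, 51, 30], [46, 55, 48, 37], [48, 46, 47
[... 284 characters left out ...]
119, 64], [-26, 109, 113, 62], [-24, 97, 101, 56], [-22, 84, 87, 49], [-20, 74, 78, 43], [-18, 70, 73, 41], [-16, 67, 69, 41], [-14, 64, 66, 41], [-12, 65, 67, 46], [-10, 74, 74, 57], [-8, 83, 82, 66], [-6, 88, 86, 71], [-4, 91, 89, 75], [-2, 92, 90, 76], [0, 93, 91, 77], [2, 93, 92, 78], [4, 93, 91, 78], [6, 90, 87, 75], [8, 81, 79, 67], [10, 71, 68, 57], [12, 63, 55, 46], [14, 65, 46, 38], [16, 73, 43, 36], [18, 81, 44, 37], [20, 84, 45, 38], [22, 84, 44, 37], [24, 84, 44, 38], [26, 84, 44, 38], [28, 84, 44, 38], [30, 84, 45, 38], [32, 84, 45, 38], [34, 81, 44, 36], [36, 76, 41, 35], [38, 66, 35, 30], [40, 54, 28, 22], [42, 52, 26, 23], [44, 51, 26, 22], [46, 51, 28, 24], [48, 52, 31, 27]]
```

View pics/press2.png

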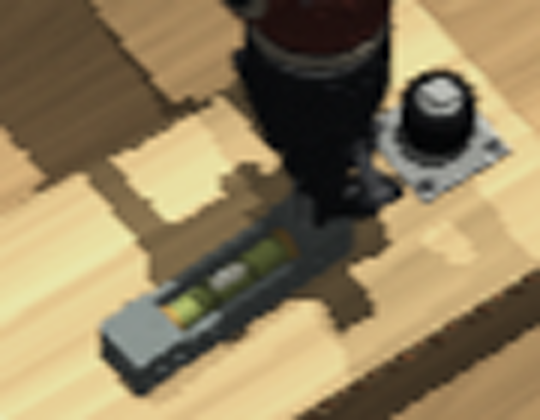

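The fingers press at 11.6 N. The bubble sits between its lines at crop (228,275), with a measured offset of about -0.7 mm. It moved 8 to 9 mm when pressed, so the foot has bottomed. I'm handing in now.

```bash
python3 -c "
from station import ctrl
print(ctrl.finish_job())"
```

```text
the job is handed in; nothing more can be done
None
```

I handed the job in with the fingertips pressing the level down at about 12 N. The foot is bottomed and the bubble is about 0.7 mm from the vial's middle by camera; the hand-in returned no verdict.

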